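Show the sorting camera where the oval piece goes

TASK

Show the bench's sorting camera which tray the oval plywood piece belongs in, without picking anything up: point straight down at the middle of the oval piece with the fingertips a few centimetres above it and stay there for two seconds, then point in the same way, from just above its rim, at the middle of the blue tray for two seconds. Then press the green button fully down to confirm, let it come back up and move clear. Do not point low over the other pieces or trays on the way, and do not touch or shift any piece or tray, the red button, or the other things lying about.

Things in the scene. Friction and masses are not known exactly. Their poses are not given: they have to be found in the camera images.
- oval_top (a point): the middle of the top face of the oval piece: loose plywood with straight sides and round ends, 96 mm long (its x), 44 mm wide (its y), 12 mm thick, pale top and charred dark edge, flat on the bench; z up. It is only pointed at.
- ring_top (a point): middle of the ring piece at its top face: loose plywood ring, 82 mm outside, 34 mm hole, 12 mm thick, pale top and dark edge, flat on the bench. Not to be pointed at or touched.
- arch_top (a point): middle of the outline of the arch piece, in its hollow (a half-circle C shape, about 52 by 90 mm, band 22 mm wide, open towards its own -x) at its top face; loose plywood, 12 mm thick, pale top and dark edge, flat on the bench. Not to be pointed at or touched.
- blue_mouth (a point): centre of the open mouth, at rim height, of the empty blue plastic tray: loose, 110 mm (its x) by 130 mm (its y), 35 mm high, walls and floor 4 mm; standing on the bench.
- yellow_mouth (a point): the same point of the yellow tray (same size, a few small wooden discs in it). Not to be pointed at or touched.
- grey_mouth (a point): the same point of the grey tray (same size, two wooden strips in it). Not to be pointed at or touched.
- green_button_top (a point): centre of the top of the round green push button, 36 mm across, on a grey station 70 by 70 mm fixed to the bench, z up; about 56 mm above the bench. Press it straight down.
- green_button (a joint): travel of the green button: 0 up, 0.006 m fully down; a spring brings it back; fully down takes about 5 N.
- red_button_top (a point): centre of the top of the round red push button, on a like station of the same size. Not to be touched.
- red_button (a joint): travel of the red button, 0 up, 0.006 m down. Not to be pressed.
- oval: the whole oval piece; its origin is the centre of the underside, z up
- ring: the whole ring piece; its origin is the centre of the underside, z up
- arch: the whole arch piece; its origin is the centre of the underside, z up
- blue_tray: the whole blue tray; its origin is the centre of the underside, z up
- yellow_tray: the whole yellow tray; its origin is the centre of the underside, z up
- grey_tray: the whole grey tray; its origin is the centre of the underside, z up
- red_station: the whole red button station, fixed; its origin is the centre of the underside, z up
- mouse: black computer mouse, 116 by 56 by 32 mm, loose bystander; its origin is the centre of the underside, z up
- drive: flat black portable drive, 105 by 75 by 14 mm, loose bystander; its origin is the centre of the underside, z up
- offcut: pine offcut block, 120 by 60 by 35 mm, loose bystander; its origin is the centre of the underside, z up
- green_station: the whole green button station, fixed; its origin is the centre of the underside, z up

How it is judged:
On the way, in this order (a step that is already met when the one before it is completed fails the run):
1. the fingertips point down at the middle of the oval piece, just above it, and stay (horizontal distance between the grasp point and oval_top below 0.025 m and z of the grasp point in the frame of oval_top between 0.02 and 0.1 m), for 1.5 s.
2. then they point at the middle of the blue tray, just above its rim, and stay (horizontal distance between the grasp point and blue_mouth below 0.03 m and z of the grasp point in the frame of blue_mouth between 0.015 and 0.1 m), for 1.5 s.
3. then the fingers press the green button down (value of joint green_button above 0.0045 m and contact force between the fingers and green_station above 0.5 N), for 0.05 s.
At the end, for the whole second after the job is handed in: The green button is back up (within 1.5 mm), the red one was left up, and every piece, tray and bystander rests within 10 mm of where it started (value of joint green_button below 0.0015 m and value of joint red_button below 0.001 m and distance of each of oval, ring, arch, blue_tray, yellow_tray, grey_tray, mouse, drive, offcut from where it was at the start of the episode below 0.01 m and linear speed of each of oval, ring, arch, blue_tray, yellow_tray, grey_tray, mouse, drive, offcut below 0.02 m/s); the robot touches nothing.
It fails at once if a piece, a tray or a bystander is touched (over 0.5 N) (contact force between any of the fingers, the arm and oval above 0.5 N or contact force between any of the fingers, the arm and ring above 0.5 N or contact force between any of the fingers, the arm and arch above 0.5 N or contact force between any of the fingers, the arm and blue_tray above 0.5 N or contact force between any of the fingers, the arm and yellow_tray above 0.5 N or contact force between any of the fingers, the arm and grey_tray above 0.5 N or contact force between any of the fingers, the arm and mouse above 0.5 N or contact force between any of the fingers, the arm and drive above 0.5 N or contact force between any of the fingers, the arm and offcut above 0.5 N).
It fails at once if a piece, a tray or a bystander is lifted or shifted by more than 10 mm (distance of any of oval, ring, arch, blue_tray, yellow_tray, grey_tray, mouse, drive, offcut from where it was at the start of the episode above 0.01 m).
It fails at once if the red button or its station is touched or pressed (value of joint red_button above 0.0015 m or contact force between any of the fingers, the arm and red_station above 0.5 N).
It fails at once if the fingertips point low (within about 4 cm) over the middle of another piece or tray ((horizontal distance between the grasp point and ring_top below 0.02 m and z of the grasp point in the frame of ring_top between -0.1 and 0.06 m) or (horizontal distance between the grasp point and arch_top below 0.02 m and z of the grasp point in the frame of arch_top between -0.1 and 0.06 m) or (horizontal distance between the grasp point and yellow_mouth below 0.02 m and z of the grasp point in the frame of yellow_mouth between -0.1 and 0.06 m) or (horizontal distance between the grasp point and grey_mouth below 0.02 m and z of the grasp point in the frame of grey_mouth between -0.1 and 0.06 m)).
It also fails if it takes over 61 s, if anything falls off the work surface, if the arm or the gripper's body presses on something with over 40 N, if the wrist force passes 120 N, or if a joint passes its speed limit or range.

ROBOT

A 6-joint arm with a two-finger parallel gripper is mounted at the origin on the work surface. World frame = base frame: x ahead of the robot, y to its left, z up, the work surface at z = 0. Lengths are in m, angles in rad, forces in N, time in s.
With the tool pointing down it reaches from about 0.375 to 0.9 m from the base axis. Payload 3.1 kg.
Tool frame: the origin (TCP) lies on the centre line of the jaws, within the pads' length; the fingertips stand ahead of it and the grasp point (between the pads) lies 6 mm ahead of it (env.tcp_to_tips is the z of the fingertips in the tool frame, in m); z points along the fingers, y is the direction in which the jaws open and shut (so a half turn about z gives the same grasp; the last joint's range is limited). The gripper opens to 85 mm and grips with 20 to 120 N. Pads are 22 mm wide; open, the fingers measure 114 mm over their backs; the gripper's body (76 mm by 85 mm) begins 54 mm behind the grasp point. The pads swing forward as they close: fully open they stand 13 mm farther back than shut.
Start: joints at [1.002, 0.527, 1.433, -0, 1.181, -0.178], TCP at [0.238, 0.578, 0.235] pointing down, gripper open.
Joint ranges: [-3.08, 3.08], [-0.75, 2.2], [0.22, 2.44], [-1.43, 4.57], [0, 2.65], [-2.85, 2.85]. Speed limits (rad/s): [2.79, 2.79, 3.14, 3.14, 3.14, 3.14].

INTERFACE

Orientations are given as a rotation vector (axis times angle).
In Python, from bench import env gives the robot as it stands.
- The arm moves only by the tool play_rows, never from a script. Its argument "targets" is a list of rows, each a list of 5 numbers: the opening, from -1 (shut) to 1 (fully open), then the shift along the tool's x, y, z scaled (see below), then the turn about the tool's z scaled (see below). A call has 1 to 5 rows; each row shifts and turns the commanded pose from where the row before left it, along the tool's axes as they then stand; what a row does not reach is not made up. The controller multiplies each number of a shift by 0.03 m and each number of a turn by 0.08 rad. A row lasts 1/10 s, in which the tool goes at most 50 mm and 8.59 degrees, less where a joint would pass 70% of its speed; a pose out of reach is approached as far as the arm can. A call with a number of a shift or a turn outside -1 to 1 is refused whole. A call with a gripper value outside its range is refused whole. The fingers move at their own pace and stop on an object; "force" is the grip in N (left out, the last holds). Time passes only in rows, so rows that do not move let the fingers close. It gives the time, the measured TCP pose, the force and the opening at its end, in the units of the state.
- env.sense(): the state, without advancing time (a new reading comes with each control period).
- env.camera(name): name is "scene" or "top"; returns the picture (400x640x3 uint8, red, green, blue); there is no depth.
- env.get_calibration(name): a dict with "K" (3x3 intrinsics, pixels), "k1" (the pictures are not rectified: a ray, as slopes to the right and down, at radius r is drawn at 1 + k1 r^2 times it, then the intrinsics apply), "world_from_camera" (4x4, takes a point from camera to world coordinates). Camera axes: x right, y down, z forward; pixel columns grow to the right and rows downward; lengths in m; the calibration is good to about 2 mm. A picture is of the moment at which its call begins. get_calibration takes no time and is no camera call.
- env.close_job(): hands the job in, once; it reports no verdict.
The state is a dict: "clock": time; "qpos": joint angles; "joint_vel": joint speeds; "tau": joint torques, N m; "tcp_pos": TCP position; "ee_rot": TCP orientation; "force": force on the tool from outside, world axes, zero at the start; "torque": the same for the moment, N m; "opening": finger opening in m.
Only numpy, scipy, OpenCV 4.12 (cv2) and the standard library are available. Lean on these libraries where they do the work, as an engineer would, in place of code of your own. Each camera call takes 0.05 s, during which the arm holds its last target. There are 200 camera calls.

## Working session

There is one attempt and no reset: what is moved stays moved. The work goes in short steps, Python scripts to look and compute and a tool call to move; the robot and the scene stay as the last step left them, time stands still between calls to the robot, and variables do not carry over. Pictures are saved under pics/ and viewed, about 8 in all and at most 12, crops included, and the job is handed in when it is done.

Besides the shell and the picture viewer there is one more tool, called after ">>>" by a JSON object that holds its "method" and its "body". play_rows: Moves the arm, as the interface text tells. Shifts and turns lie within -1 to 1; 1 stands for 0.03 m of shift or 0.08 rad of turn. Its arguments: {"type":"object","properties":{"targets":{"type":"array","items":{"type":"array","items":{"type":"number"}}},"force":{"type":"number"}},"required":["targets"]}

```bash
mkdir -p pics
cat > h.py <<'E'
import numpy as np, cv2
from bench import env
def ray(name,u,v):
    c=env.get_calibration(name);K=np.array(c["K"]);T=np.array(c["world_from_camera"])
    d=np.array([(u-K[0,2])/K[0,0],(v-K[1,2])/K[1,1]]);s=d.copy()
    for _ in range(20): s=d/(1+c["k1"]*(s@s))
    return T[:3,3],T[:3,:3]@np.array([s[0],s[1],1])
def onplane(name,u,v,z):
    o,d=ray(name,u,v);return o+d*(z-o[2])/d[2]
E
python3 - <<'E'
from h import *
for n in("top","scene"):
    cv2.imwrite(f"pics/{n}0.png",env.camera(n)[:,:,::-1]); c=env.get_calibration(n);print(n,c)
print(env.sense(),env.tcp_to_tips)
E
```

```text
top {'K': array([[465.27116748,   0.        , 321.98018097],
       [  0.        , 465.27116748, 198.11120247],
       [  0.        ,   0.        ,   1.        ]]), 'k1': 0.022461585165840913, 'world_from_camera': array([[-0.01647835, -0.98372124,  0.17894409,  0.35435171],
       [-0.99985776,  0.0155685 , -0.00648774, -0.02848499],
       [ 0.00359624, -0.17902554, -0.98383785,  1.18822946],
       [ 0.        ,  0.        ,  0.        ,  1.        ]])}
scene {'K': array([[364.38286548,   0.        , 318.87456555],
       [  0.        , 364.38286548, 193.85785718],
       [  0.        ,   0.        ,   1.        ]]), 'k1': -0.02639415194134673, 'world_from_camera': array([[-0.54241218,  0.72109902, -0.43105131,  1.02326572],
       [ 0.83999171,  0.45680453, -0.29281999,  0.31650164],
       [-0.01424602, -0.52090865, -0.85349354,  1.00857992],
       [ 0.        ,  0.        ,  0.        ,  1.        ]])}
{'clock': 0.1, 'qpos': array([ 1.00151728e+00,  5.28410370e-01,  1.43379691e+00,  2.43421079e-05,
        1.18138902e+00, -1.78525700e-01]), 'joint_vel': array([-0.00076076, -0.00188872, -0.00293149, -0.0002784 ,  0.0009696 ,
       -0.00031006]), 'tau': array([-6.07974416e-04, -4.43305564e+01, -1.78585786e+01, -2.78429416e-04,
        3.90456335e-03,  9.64553237e-07]), 'tcp_pos': array([0.23768115, 0.57734437, 0.23390139]), 'ee_rot': array([-6.09764271e-01, -3.08108002e+00,  2.91624472e-03]), 'force': array([-0.67570491, -0.02945268, -0.86444852]), 'torque': array([0.05220127, 0.00954671, 0.02255224]), 'opening': 0.08530476132577594} 0.025
```

View pics/top0.png

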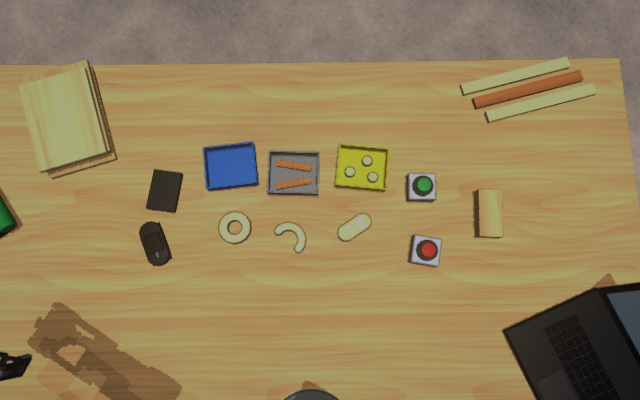

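View pics/scene0.png

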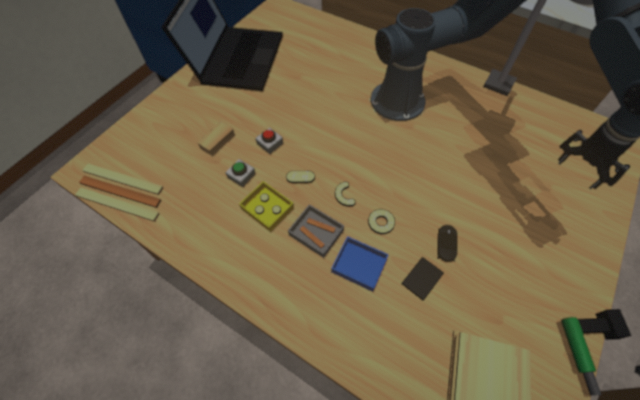

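The top view shows the oval at (354,227), ring (235,227), arch (291,236), blue tray (230,166), grey (293,173), yellow (361,168), green button (424,185) and red (427,250). The scene view agrees: oval (300,177), blue tray (360,264), green button (239,168).

```bash
cat > m.py <<'E'
from h import *
def blob(im,n,f,near,r):
    hsv=cv2.cvtColor(im,cv2.COLOR_RGB2HSV);m=cv2.inRange(hsv,*map(np.array,f))
    k=np.zeros_like(m);cv2.circle(k,near,r,255,-1);m&=k
    c=max(cv2.findContours(m,cv2.RETR_EXTERNAL,cv2.CHAIN_APPROX_NONE)[0],key=cv2.contourArea)
    return cv2.minAreaRect(c)
S={"oval":(((15,0,150),(40,110,255)),.012,(354,227),(300,177),26),
"blue":(((105,120,40),(130,255,255)),.035,(230,166),(360,264),45),
"yellow":(((22,150,60),(35,255,255)),.035,(361,168),(267,207),36),
"green":(((50,80,30),(90,255,255)),.056,(424,185),(239,168),18),
"red":(((0,170,60),(6,255,255)),.056,(427,250),(269,134),18)}
if __name__=="__main__":
    ims={n:env.camera(n) for n in("top","scene")}
    for k,(f,z,a,b,r) in S.items():
        for n,p in(("top",a),("scene",b)):
            try:
                R=blob(ims[n],n,f,p,r); bx=cv2.boxPoints(R)
                P=np.array([onplane(n,*q,z) for q in bx])
                print(k,n,np.round(R[0],1),"ctr",onplane(n,*R[0],z).round(4)[:2],"sides mm",(1e3*np.linalg.norm(P-np.roll(P,1,0),axis=1)).round())
            except Exception as e: print(k,n,e)
    for k,p,z in(("ring",(235,227),.012),("arch",(291,236),.012),("grey",(293,173),.035),("offcut",(489,213),.035)): print(k,onplane("top",*p,z).round(3))
E
python3 m.py
```

```text
oval top [354.1 226.6] ctr [ 0.4934 -0.1166] sides mm [38. 88. 38. 88.]
oval scene max() iterable argument is empty
blue top [229.6 164.9] ctr [0.6537 0.1979] sides mm [109. 132. 109. 130.]
blue scene [359.2 264. ] ctr [0.6644 0.2026] sides mm [120.  97. 126.  95.]
yellow top [362.  167.2] ctr [ 0.6425 -0.1395] sides mm [130. 115. 132. 115.]
yellow scene [266.2 204.9] ctr [ 0.6519 -0.1329] sides mm [144. 119. 152. 113.]
green top [423.8 184.3] ctr [ 0.5913 -0.2895] sides mm [35. 34. 35. 34.]
green scene [238. 167.] ctr [ 0.5965 -0.2857] sides mm [32. 33. 32. 32.]
red top [428.  249.5] ctr [ 0.4297 -0.2908] sides mm [31. 34. 31. 34.]
red scene [267.5 134. ] ctr [ 0.4348 -0.2887] sides mm [27. 31. 27. 31.]
ring [0.497 0.186 0.012]
arch [0.472 0.044 0.012]
grey [0.63  0.037 0.035]
offcut [ 0.52  -0.453  0.035]
```

```bash
cat > d.py <<'E'
import sys
from h import *
from scipy.spatial.transform import Rotation as Ro
s=env.sense();R=Ro.from_rotvec(s["ee_rot"]).as_matrix()
t=np.array([float(x) for x in sys.argv[1:4]])
print("t",s["clock"],"tcp",s["tcp_pos"].round(4),"q",s["qpos"].round(2),"F",s["force"].round(1),"open",round(s["opening"],4))
print("R",R.round(3).tolist());print("units",(R.T@(t-s["tcp_pos"])/.03).round(2))
E
python3 d.py .493 -.116 .2
```

```text
t 0.2 tcp [0.2378 0.5775 0.2342] q [ 1.    0.53  1.43 -0.    1.18 -0.18] F [0.2 1.  0.7] open 0.0854
R [[-0.925, 0.381, -0.001], [0.381, 0.925, -0.001], [0.0, -0.001, -1.0]]
units [-16.67 -18.13   1.16]
```

>>> {"method": "play_rows", "body": {"targets": [[-1,-0.3,-0.3,0,0],[-1,-0.7,-0.75,0,0],[-1,-0.7,-0.75,0,0],[-1,-0.7,-0.75,0,0],[-1,-0.7,-0.75,0,0]]}}

```text
clock: 0.7
tcp_pos: [0.2866, 0.4489, 0.2348]
ee_rot: [0.61, 3.082, -0.001]
force: [0.0, 0.3, 0.5]
opening: 0.0125
```

>>> {"method": "play_rows", "body": {"targets": [[-1,-0.7,-0.75,0,0],[-1,-0.7,-0.75,0,0],[-1,-0.7,-0.75,0,0],[-1,-0.7,-0.75,0,0],[-1,-0.7,-0.75,0,0]]}}

```text
clock: 1.2
tcp_pos: [0.3406, 0.3049, 0.2349]
ee_rot: [0.61, 3.082, -0.001]
force: [0.6, 0.4, -0.6]
opening: 0.0
```

>>> {"method": "play_rows", "body": {"targets": [[-1,-0.7,-0.75,0,0],[-1,-0.7,-0.75,0,0],[-1,-0.7,-0.75,0,0],[-1,-0.7,-0.75,0,0],[-1,-0.7,-0.75,0,0]]}}

```text
clock: 1.7
tcp_pos: [0.3946, 0.161, 0.2349]
ee_rot: [0.61, 3.082, -0.0]
force: [0.6, -0.1, 1.1]
opening: 0.0001
```

>>> {"method": "play_rows", "body": {"targets": [[-1,-0.7,-0.75,0,0],[-1,-0.7,-0.75,0,0],[-1,-0.7,-0.75,0,0],[-1,-0.7,-0.75,0,0],[-1,-0.7,-0.75,0,0]]}}

```text
clock: 2.2
tcp_pos: [0.4486, 0.0171, 0.2349]
ee_rot: [-0.611, -3.082, 0.0]
force: [0.4, 0.4, 1.1]
opening: 0.0001
```

>>> {"method": "play_rows", "body": {"targets": [[-1,-0.7,-0.75,0,0],[-1,-0.7,-0.75,0,0],[-1,-0.7,-0.75,0,0],[-1,-0.3,-0.5,0,0],[-1,0,0,0,0]]}}

```text
clock: 2.7
tcp_pos: [0.4844, -0.0874, 0.2349]
ee_rot: [0.615, 3.08, -0.001]
force: [-0.6, 0.4, 0.5]
opening: 0.0
```

```bash
python3 d.py .493 -.116 .080
```

```text
t 2.7 tcp [ 0.4844 -0.0874  0.2349] q [-0.41  0.35  1.76 -0.    1.03 -1.58] F [-0.6  0.4  0.5] open 0.0
R [[-0.923, 0.384, 0.001], [0.384, 0.923, -0.001], [-0.001, -0.001, -1.0]]
units [-0.63 -0.77  5.16]
```

>>> {"method": "play_rows", "body": {"targets": [[-1,-0.3,-0.4,0.4,0],[-1,-0.3,-0.4,0.8,0],[-1,0,0,0.9,0],[-1,0,0,0.9,0],[-1,0,0,0.6,0]]}}

```text
clock: 3.2
tcp_pos: [0.49, -0.1131, 0.1245]
ee_rot: [-0.608, -3.079, -0.001]
force: [-1.0, -0.0, 0.1]
opening: 0.0001
```

```bash
python3 d.py .493 -.116 .080
python3 - <<'E'
from h import *
t=env.camera("top")[150:300,260:460];s=env.camera("scene")[80:280,180:450]
cv2.imwrite("pics/a.png",np.hstack([cv2.resize(t,(400,300)),cv2.resize(s,(400,300))])[:,:,::-1])
E
```

```text
t 3.2 tcp [ 0.49   -0.1131  0.1245] q [-0.45  0.54  1.84 -0.    0.77 -1.63] F [-1.  -0.   0.1] open 0.0001
R [[-0.925, 0.38, -0.003], [0.38, 0.925, 0.001], [0.004, 0.0, -1.0]]
units [-0.13 -0.05  1.48]
```

View pics/a.png

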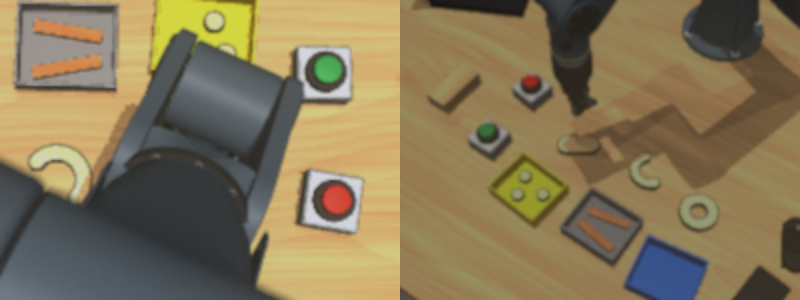

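The crop shows the fingers over the oval, with open bench around them and both buttons clear. I'm lowering now and will hold there.

>>> {"method": "play_rows", "body": {"targets": [[-1,0,0,0.7,0],[-1,0,0,0.7,0],[-1,0,0,0,0],[-1,0,0,0,0],[-1,0,0,0,0]]}}

```text
clock: 3.8
tcp_pos: [0.4924, -0.1141, 0.086]
ee_rot: [0.609, 3.08, -0.001]
force: [0.0, 0.7, -0.3]
opening: 0.0006
```

>>> {"method": "play_rows", "body": {"targets": [[-1,0,0,0,0],[-1,0,0,0,0],[-1,0,0,0,0],[-1,0,0,0,0],[-1,0,0,0,0]]}}

```text
clock: 4.3
tcp_pos: [0.4916, -0.1139, 0.0849]
ee_rot: [0.61, 3.082, -0.0]
force: [0.1, 1.1, 0.8]
opening: -0.0002
```

```bash
python3 d.py .493 -.116 .080
python3 - <<'E'
from h import *
s=env.camera("scene")[100:250,220:420]
cv2.imwrite("pics/b.png",cv2.resize(s,(800,600),interpolation=cv2.INTER_CUBIC)[:,:,::-1])
c=env.get_calibration("scene");T=np.linalg.inv(c["world_from_camera"])
for p in([.493,-.116,.012],list(env.sense()["tcp_pos"]-[0,0,.025])):
    q=T@np.array(p+[1.]);r=q[:2]/q[2];r=r*(1+c["k1"]*(r@r));print((c["K"][0,0]*r+c["K"][:2,2]-[220,100])*4)
E
```

```text
t 4.3 tcp [ 0.4916 -0.1139  0.0849] q [-0.45  0.61  1.86 -0.    0.67 -1.63] F [0.1 1.1 0.8] open -0.0002
R [[-0.925, 0.381, 0.0], [0.381, 0.925, -0.0], [-0.0, -0.0, -1.0]]
units [-0.07 -0.05  0.16]
[321.19533246 301.92886744]
[320.87650909 268.14842093]
```

View pics/b.png

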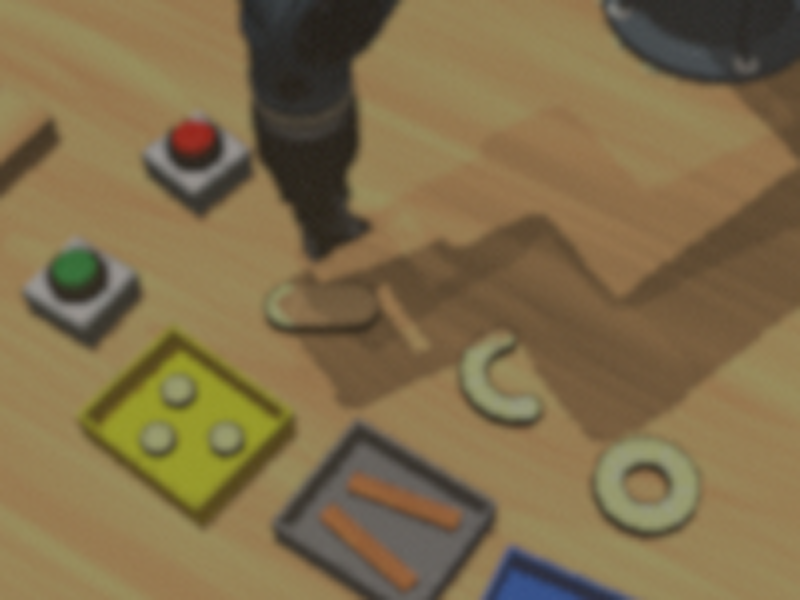

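The scene view puts the oval's centre at (321,303) in the crop, against (321,302) predicted. The tip is at about (320,258), directly above it, so I'll finish the hold.

>>> {"method": "play_rows", "body": {"targets": [[-1,0,0,0,0],[-1,0,0,0,0],[-1,0,0,0,0],[-1,0,0,0,0],[-1,0,0,0,0]]}}

```text
clock: 4.85
tcp_pos: [0.4916, -0.1139, 0.0848]
ee_rot: [-0.61, -3.082, -0.0]
force: [0.2, 0.3, -0.1]
opening: 0.0
```

>>> {"method": "play_rows", "body": {"targets": [[-1,0,0,0,0],[-1,0,0,0,0],[-1,0,0,0,0],[-1,0,0,0,0],[-1,0,0,0,0]]}}

```text
clock: 5.35
tcp_pos: [0.4916, -0.1139, 0.0848]
ee_rot: [-0.61, -3.082, 0.0]
force: [0.2, 0.5, 0.5]
opening: -0.0003
```

>>> {"method": "play_rows", "body": {"targets": [[-1,0,0,0,0],[-1,0,0,0,0],[-1,0,0,0,0],[-1,0,0,0,0],[-1,0,0,0,0]]}}

```text
clock: 5.85
tcp_pos: [0.4916, -0.1139, 0.0848]
ee_rot: [-0.61, -3.082, -0.0]
force: [-0.6, -0.1, -0.1]
opening: 0.0003
```

>>> {"method": "play_rows", "body": {"targets": [[-1,0,0,-0.6,0],[-1,0,0,-0.9,0],[-1,0,0,-0.9,0],[-1,0,0,-0.9,0],[-1,0,0,-0.7,0]]}}

```text
clock: 6.35
tcp_pos: [0.4919, -0.114, 0.2064]
ee_rot: [0.61, 3.08, -0.0]
force: [0.1, -0.0, -0.4]
opening: -0.0
```

```bash
python3 d.py .656 .199 .2
```

```text
t 6.35 tcp [ 0.4919 -0.114   0.2064] q [-0.45  0.41  1.76  0.    0.97 -1.63] F [ 0.1 -0.  -0.4] open -0.0
R [[-0.925, 0.381, 0.001], [0.381, 0.925, -0.001], [-0.001, -0.0, -1.0]]
units [-1.08 11.73  0.21]
```

>>> {"method": "play_rows", "body": {"targets": [[-1,-0.07,0.5,0,0],[-1,-0.07,0.8,0,0],[-1,-0.07,0.8,0,0],[-1,-0.07,0.8,0,0],[-1,-0.07,0.8,0,0]]}}

```text
clock: 6.85
tcp_pos: [0.5438, -0.0144, 0.2048]
ee_rot: [-0.61, -3.082, 0.0]
force: [-0.4, 0.2, 1.2]
opening: 0.0001
```

>>> {"method": "play_rows", "body": {"targets": [[-1,-0.07,0.8,0,0],[-1,-0.07,0.8,0,0],[-1,-0.07,0.8,0,0],[-1,-0.07,0.8,0,0],[-1,-0.07,0.8,0,0]]}}

```text
clock: 7.35
tcp_pos: [0.5992, 0.0926, 0.2046]
ee_rot: [-0.61, -3.081, 0.0]
force: [-0.2, -0.0, 0.5]
opening: -0.0004
```

>>> {"method": "play_rows", "body": {"targets": [[-1,-0.07,0.8,0,0],[-1,-0.07,0.8,0,0],[-1,-0.07,0.8,0,0],[-1,-0.07,0.8,0,0],[-1,-0.1,0.8,0,0]]}}

```text
clock: 7.85
tcp_pos: [0.6553, 0.1992, 0.2045]
ee_rot: [-0.61, -3.081, 0.0]
force: [0.4, -0.3, 0.1]
opening: -0.0001
```

>>> {"method": "play_rows", "body": {"targets": [[-1,0,0,0,0],[-1,0,0,0,0],[-1,0,0,0.5,0],[-1,0,0,0.5,0],[-1,0,0,0,0]]}}

```text
clock: 8.35
tcp_pos: [0.6526, 0.197, 0.171]
ee_rot: [-0.61, -3.074, 0.004]
force: [-0.2, 0.8, 0.4]
opening: 0.0001
```

```bash
python3 d.py .656 .199 .105
```

```text
t 8.35 tcp [0.6526 0.197  0.171 ] q [ 0.13  0.68  1.33 -0.    1.14 -1.05] F [-0.2  0.8  0.4] open 0.0001
R [[-0.924, 0.382, -0.008], [0.382, 0.924, -0.001], [0.007, -0.004, -1.0]]
units [-0.09  0.11  2.2 ]
```

>>> {"method": "play_rows", "body": {"targets": [[-1,0,0,0.5,0],[-1,0,0,0.7,0],[-1,0,0,0.7,0],[-1,0,0,0.3,0],[-1,0,0,0,0]]}}

```text
clock: 8.85
tcp_pos: [0.6541, 0.1979, 0.1067]
ee_rot: [-0.61, -3.078, 0.002]
force: [-0.1, -0.2, -0.3]
opening: 0.0
```

```bash
python3 d.py .656 .199 .105
python3 - <<'E'
from h import *
s=env.camera("scene")[170:320,260:460]
cv2.imwrite("pics/c.png",cv2.resize(s,(800,600),interpolation=cv2.INTER_CUBIC)[:,:,::-1])
c=env.get_calibration("scene");T=np.linalg.inv(c["world_from_camera"])
for p in([.656,.199,.035],list(env.sense()["tcp_pos"]-[0,0,.025])):
    q=T@np.array(p+[1.]);r=q[:2]/q[2];r=r*(1+c["k1"]*(r@r));print((c["K"][0,0]*r+c["K"][:2,2]-[260,170])*4)
E
```

```text
t 8.85 tcp [0.6541 0.1979 0.1067] q [ 0.13  0.75  1.37 -0.    1.02 -1.05] F [-0.1 -0.2 -0.3] open 0.0
R [[-0.925, 0.381, -0.004], [0.381, 0.925, -0.001], [0.003, -0.002, -1.0]]
units [-0.05  0.06  0.06]
[398.15566278 363.68990312]
[403.52605439 336.04984894]
```

View pics/c.png

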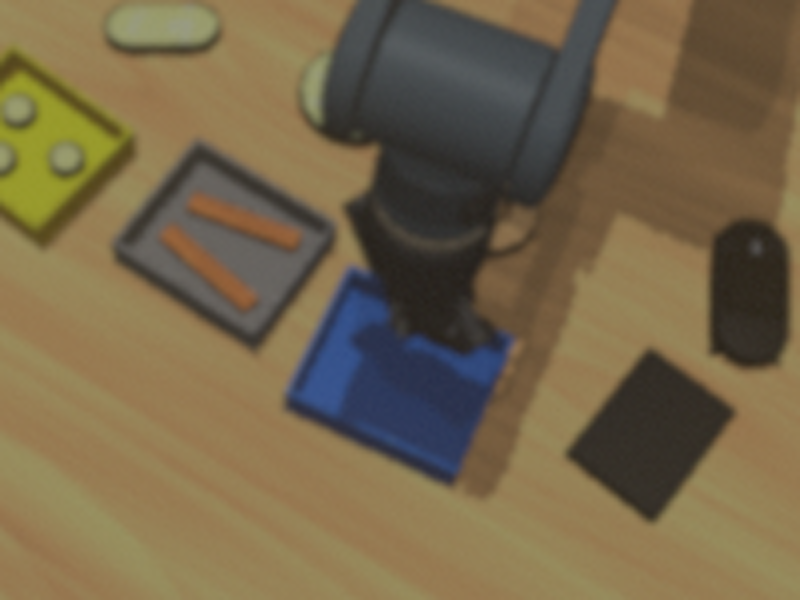

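The scene crop shows the blue tray with its rim centre near (400,368), matching the predicted (398,364). The dark fingers are above it at (400–480,335), so I'll overlay the projected tool axis to see which part is the tip.

Run:
```python
from h import *
im=env.camera("scene")[210:270,330:410]
im=cv2.convertScaleAbs(cv2.resize(im,(800,600),interpolation=cv2.INTER_CUBIC),alpha=2.2)
c=env.get_calibration("scene");T=np.linalg.inv(c["world_from_camera"]);t=env.sense()["tcp_pos"]
for dz in(.08,.04,0,-.025):
    q=T@np.array([t[0],t[1],t[2]+dz,1.]);r=q[:2]/q[2];r=r*(1+c["k1"]*(r@r));p=(c["K"][0,0]*r+c["K"][:2,2]-[330,210])*10
    cv2.circle(im,tuple(int(v) for v in p),6,(255,0,0),2)
cv2.imwrite("pics/d.png",im[:,:,::-1])
```

```text
(no output)
```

View pics/d.png

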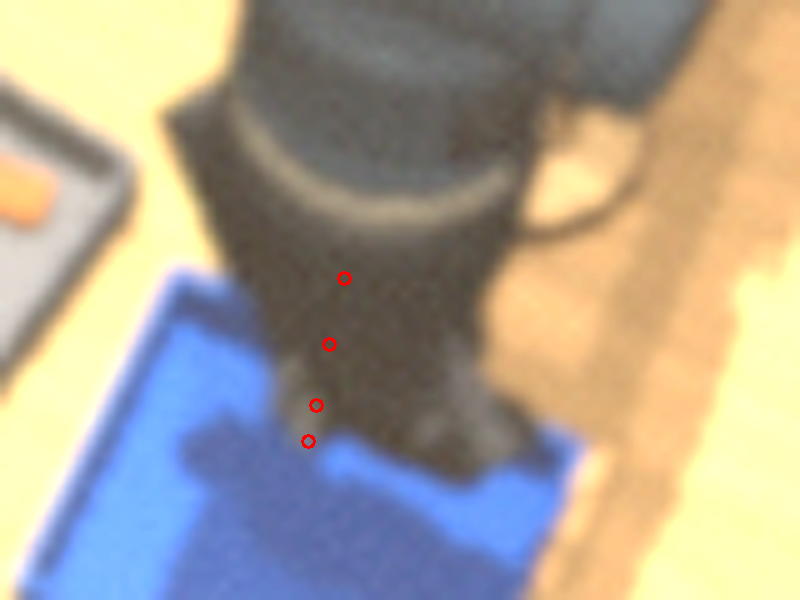

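The projected tool axis ends at the light fingertip at (305,430). The right-hand lobe is the outer knuckle of the shut gripper. The tip is over the tray's middle, so I'll hold here.

>>> {"method": "play_rows", "body": {"targets": [[-1,0,0,0,0],[-1,0,0,0,0],[-1,0,0,0,0],[-1,0,0,0,0],[-1,0,0,0,0]]}}

```text
clock: 9.45
tcp_pos: [0.6554, 0.1983, 0.1091]
ee_rot: [0.61, 3.081, 0.0]
force: [0.6, 0.3, -1.4]
opening: -0.0003
```

>>> {"method": "play_rows", "body": {"targets": [[-1,0,0,0,0],[-1,0,0,0,0],[-1,0,0,0,0],[-1,0,0,0,0],[-1,0,0,0,0]]}}

```text
clock: 9.95
tcp_pos: [0.6553, 0.1983, 0.1088]
ee_rot: [-0.61, -3.082, 0.0]
force: [-0.4, 0.4, 1.0]
opening: 0.0002
```

>>> {"method": "play_rows", "body": {"targets": [[-1,0,0,0,0],[-1,0,0,0,0],[-1,0,0,0,0],[-1,0,0,0,0],[-1,0,0,0,0]]}}

```text
clock: 10.45
tcp_pos: [0.6553, 0.1983, 0.1088]
ee_rot: [-0.61, -3.082, 0.0]
force: [0.1, 0.3, -0.2]
opening: -0.0
```

>>> {"method": "play_rows", "body": {"targets": [[-1,0,0,0,0],[-1,0,0,0,0],[-1,0,0,0,0],[-1,0,0,0,0],[-1,0,0,0,0]]}}

```text
clock: 10.95
tcp_pos: [0.6553, 0.1983, 0.1088]
ee_rot: [0.61, 3.082, -0.0]
force: [-0.2, 0.3, 0.2]
opening: 0.0003
```

>>> {"method": "play_rows", "body": {"targets": [[-1,0,0,-0.6,0],[-1,0,0,-0.9,0],[-1,0,0,-0.9,0],[-1,0,0,-0.9,0],[-1,0,0,-0.3,0]]}}

```text
clock: 11.45
tcp_pos: [0.6571, 0.1986, 0.2204]
ee_rot: [0.609, 3.076, 0.003]
force: [0.6, 0.8, -0.6]
opening: 0.0001
```

```bash
python3 d.py .592 -.288 .22
```

```text
t 11.45 tcp [0.6571 0.1986 0.2204] q [ 0.13  0.62  1.28  0.    1.23 -1.05] F [ 0.6  0.8 -0.6] open 0.0001
R [[-0.925, 0.381, 0.006], [0.381, 0.925, 0.001], [-0.005, 0.003, -1.0]]
units [ -4.17 -15.82  -0.02]
```

>>> {"method": "play_rows", "body": {"targets": [[-1,-0.2,-0.6,0,0],[-1,-0.21,-0.8,0,0],[-1,-0.21,-0.8,0,0],[-1,-0.21,-0.8,0,0],[-1,-0.21,-0.8,0,0]]}}

```text
clock: 11.95
tcp_pos: [0.639, 0.0788, 0.2146]
ee_rot: [-0.61, -3.078, 0.002]
force: [-1.2, -0.6, 0.1]
opening: 0.0002
```

>>> {"method": "play_rows", "body": {"targets": [[-1,-0.21,-0.8,0,0],[-1,-0.21,-0.8,0,0],[-1,-0.21,-0.8,0,0],[-1,-0.21,-0.8,0,0],[-1,-0.21,-0.8,0,0]]}}

```text
clock: 12.45
tcp_pos: [0.6222, -0.0439, 0.2146]
ee_rot: [-0.61, -3.077, 0.001]
force: [0.3, -0.6, -0.2]
opening: 0.0002
```

>>> {"method": "play_rows", "body": {"targets": [[-1,-0.21,-0.8,0,0],[-1,-0.21,-0.8,0,0],[-1,-0.21,-0.8,0,0],[-1,-0.21,-0.8,0,0],[-1,-0.21,-0.8,0,0]]}}

```text
clock: 12.95
tcp_pos: [0.6054, -0.1665, 0.2146]
ee_rot: [-0.61, -3.077, -0.001]
force: [0.2, 0.1, 0.6]
opening: 0.0002
```

>>> {"method": "play_rows", "body": {"targets": [[-1,-0.21,-0.8,0,0],[-1,-0.21,-0.8,0,0],[-1,-0.21,-0.8,0,0],[-1,-0.21,-0.8,0,0],[-1,-0.1,-0.7,0,0]]}}

```text
clock: 13.45
tcp_pos: [0.587, -0.2856, 0.2145]
ee_rot: [-0.611, -3.078, -0.001]
force: [-0.3, -1.3, 0.7]
opening: -0.0001
```

>>> {"method": "play_rows", "body": {"targets": [[-1,0,0,0,0],[-1,0,0,0,0],[-1,0,0,0,0],[-1,0,0,0,0],[-1,0,0,0,0]]}}

```text
clock: 13.95
tcp_pos: [0.5892, -0.2828, 0.2168]
ee_rot: [-0.608, -3.082, -0.0]
force: [0.8, 0.3, -0.2]
opening: -0.0005
```

```bash
python3 d.py .592 -.288 .13
```

```text
t 13.95 tcp [ 0.5892 -0.2828  0.2168] q [-0.62  0.59  1.37  0.    1.18 -1.8 ] F [ 0.8  0.3 -0.2] open -0.0005
R [[-0.925, 0.38, -0.0], [0.38, 0.925, 0.0], [0.0, 0.0, -1.0]]
units [-0.15 -0.13  2.89]
```

>>> {"method": "play_rows", "body": {"targets": [[-1,-0.15,-0.15,0.5,0],[-1,0,0,0.8,0],[-1,0,0,0.8,0],[-1,0,0,0.8,0],[-1,0,0,0.5,0]]}}

```text
clock: 14.45
tcp_pos: [0.5905, -0.2889, 0.1118]
ee_rot: [-0.609, -3.079, -0.002]
force: [-0.2, -0.0, 0.3]
opening: 0.0001
```

>>> {"method": "play_rows", "body": {"targets": [[-1,0,0,0.2,0],[-1,0,0,0,0],[-1,0,0,0,0],[-1,0,0,0,0],[-1,0,0,0,0]]}}

```text
clock: 14.95
tcp_pos: [0.5921, -0.2901, 0.1101]
ee_rot: [0.609, 3.08, -0.002]
force: [0.8, 0.0, 0.0]
opening: 0.0
```

```bash
python3 d.py .592 -.288 .075
python3 - <<'E'
from h import *
im=env.camera("scene")[120:195,190:290]
im=cv2.convertScaleAbs(cv2.resize(im,(800,600),interpolation=cv2.INTER_CUBIC),alpha=1.6)
c=env.get_calibration("scene");T=np.linalg.inv(c["world_from_camera"]);t=env.sense()["tcp_pos"]
for P in([.592,-.288,.056],[t[0],t[1],t[2]-.025]):
    q=T@np.array(P+[1.]);r=q[:2]/q[2];r=r*(1+c["k1"]*(r@r));p=(c["K"][0,0]*r+c["K"][:2,2]-[190,120])*8
    cv2.circle(im,tuple(int(v) for v in p),6,(255,0,0),2);print(p)
cv2.imwrite("pics/e.png",im[:,:,::-1])
E
```

```text
t 14.95 tcp [ 0.5921 -0.2901  0.1101] q [-0.62  0.72  1.44 -0.    0.98 -1.8 ] F [0.8 0.  0. ] open 0.0
R [[-0.925, 0.381, 0.002], [0.381, 0.925, -0.001], [-0.002, -0.001, -1.0]]
units [0.03 0.06 1.17]
[386.70748867 365.81095033]
[368.07768729 320.80132125]
```

View pics/e.png

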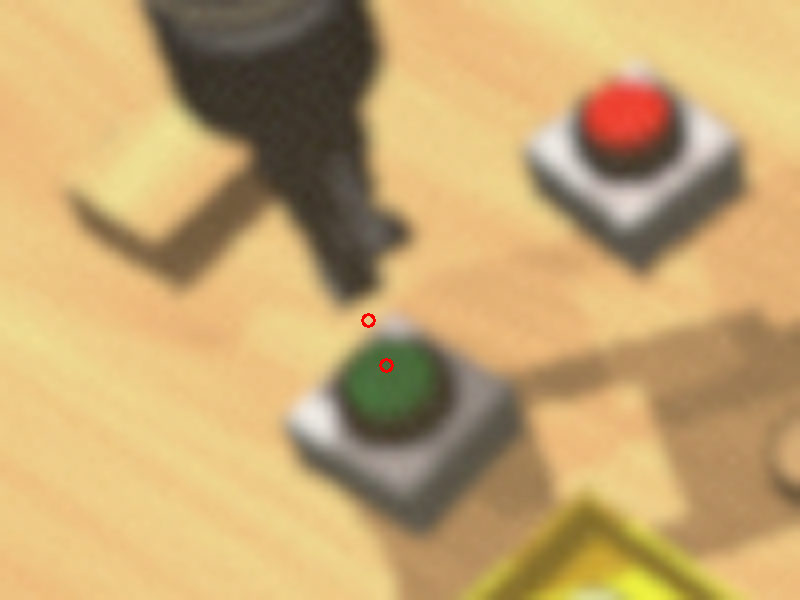

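The fingertips end at about (357,295) here, against (368,320) predicted. The button top is at (392,380), against (387,366) predicted. That's a gap of up to about 1 cm, so I'll check the top view before pressing.

Run:
```python
from h import *
im=env.camera("top")[145:235,370:490]
im=cv2.convertScaleAbs(cv2.resize(im,(800,600),interpolation=cv2.INTER_CUBIC),alpha=1.8)
c=env.get_calibration("top");T=np.linalg.inv(c["world_from_camera"]);t=env.sense()["tcp_pos"]
for P in([.592,-.288,.056],[t[0],t[1],t[2]-.025],[t[0],t[1],t[2]+.05]):
    q=T@np.array(P+[1.]);r=q[:2]/q[2];r=r*(1+c["k1"]*(r@r));p=(c["K"][0,0]*r+c["K"][:2,2]-[370,145])*20/3
    cv2.circle(im,tuple(int(v) for v in p),6,(255,0,0),2);print(p)
cv2.imwrite("pics/f.png",im[:,:,::-1])
```

```text
[354.1534329 259.9071661]
[376.64532474 243.66740207]
[426.2663809  196.44205369]
```

View pics/f.png

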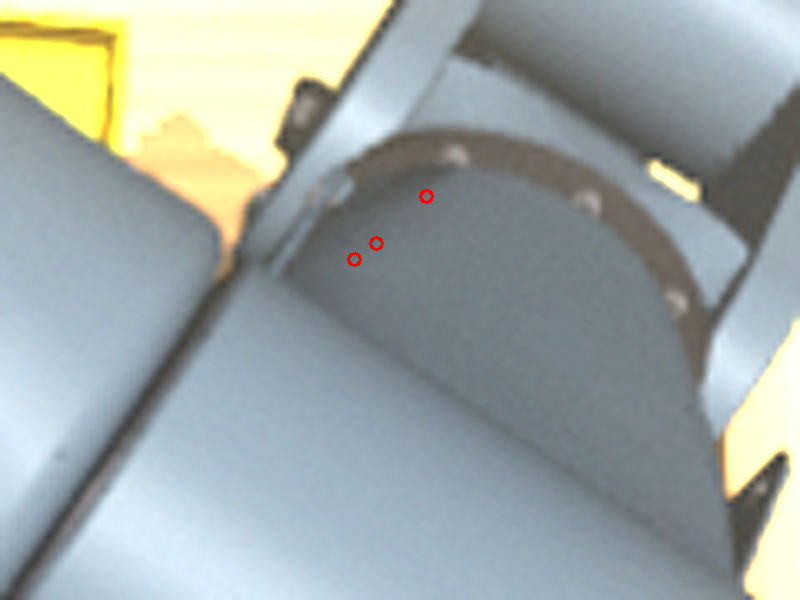

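The arm hides the fingertips in the top view. I'll go lower, to just above the button, and compare the tip and button directly in the scene view.

>>> {"method": "play_rows", "body": {"targets": [[-1,-0.03,0.1,0.3,0],[-1,0,0,0.3,0],[-1,0,0,0.1,0],[-1,0,0,0,0],[-1,0,0,0,0]]}}

```text
clock: 15.55
tcp_pos: [0.5934, -0.2872, 0.0874]
ee_rot: [-0.61, -3.081, -0.0]
force: [0.5, -0.2, -0.0]
opening: 0.0001
```

```bash
python3 d.py .594 -.287 .075
python3 - <<'E'
from h import *
for u,v,z in((234.6,156.9,.085),(234.6,156.9,.095)):print(onplane("scene",u,v,z))
im=env.camera("scene")[135:195,200:280]
im=cv2.convertScaleAbs(cv2.resize(im,(800,600),interpolation=cv2.INTER_CUBIC),alpha=1.6)
c=env.get_calibration("scene");T=np.linalg.inv(c["world_from_camera"]);t=env.sense()["tcp_pos"]
for P in([.592,-.288,.056],[t[0],t[1],t[2]-.025]):
    q=T@np.array(P+[1.]);r=q[:2]/q[2];r=r*(1+c["k1"]*(r@r));p=(c["K"][0,0]*r+c["K"][:2,2]-[200,135])*10
    cv2.circle(im,tuple(int(v) for v in p),6,(255,0,0),2);print(p)
cv2.imwrite("pics/g.png",im[:,:,::-1])
E
```

```text
t 15.55 tcp [ 0.5934 -0.2872  0.0874] q [-0.62  0.75  1.45 -0.    0.94 -1.8 ] F [ 0.5 -0.2 -0. ] open 0.0001
R [[-0.925, 0.381, -0.0], [0.381, 0.925, 0.0], [0.001, 0.0, -1.0]]
units [-0.02  0.01  0.41]
[ 0.58462507 -0.30190466  0.085     ]
[ 0.58937442 -0.29520891  0.095     ]
[383.38436084 307.26368791]
[377.64936668 299.20543085]
```

View pics/g.png

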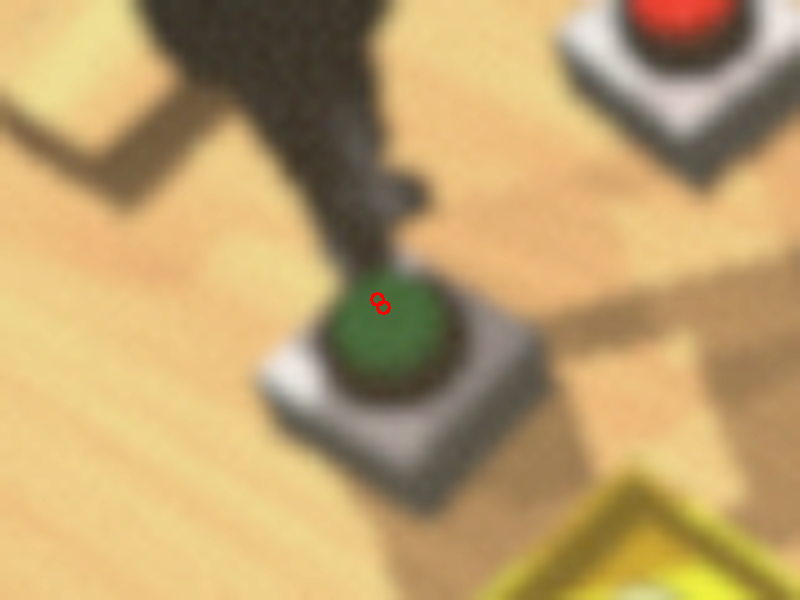

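The tip at (368,270) sits slightly behind the button centre at (388,322). I'll shift about 6 mm towards the camera, which still covers both estimates, then go down slowly by feel.

>>> {"method": "play_rows", "body": {"targets": [[-1,-0.1,0.2,0,0],[-1,0,0,0,0],[-1,0,0,0.1,0],[-1,0,0,0.1,0],[-1,0,0,0,0]]}}

```text
clock: 16.1
tcp_pos: [0.5981, -0.2826, 0.0812]
ee_rot: [-0.61, -3.081, -0.001]
force: [-0.2, -0.2, -0.5]
opening: -0.0002
```

>>> {"method": "play_rows", "body": {"targets": [[-1,0,0,0.05,0],[-1,0,0,0.05,0],[-1,0,0,0,0]]}}

```text
clock: 16.4
tcp_pos: [0.5984, -0.2828, 0.0786]
ee_rot: [-0.61, -3.081, -0.0]
force: [0.2, 0.3, 0.0]
opening: 0.0003
```

>>> {"method": "play_rows", "body": {"targets": [[-1,0,0,0.05,0],[-1,0,0,0.05,0],[-1,0,0,0,0],[-1,0,0,0,0]]}}

```text
clock: 16.8
tcp_pos: [0.5985, -0.2829, 0.0758]
ee_rot: [-0.61, -3.082, -0.0]
force: [0.5, 0.3, 0.3]
opening: -0.0001
```

```bash
python3 d.py .594 -.287 .075
python3 - <<'E'
from h import *
im=env.camera("scene")[135:195,200:280]
im=cv2.convertScaleAbs(cv2.resize(im,(800,600),interpolation=cv2.INTER_CUBIC),alpha=1.6)
cv2.imwrite("pics/i.png",im[:,:,::-1])
E
```

```text
t 16.8 tcp [ 0.5985 -0.2829  0.0758] q [-0.61  0.77  1.45  0.    0.92 -1.79] F [0.5 0.3 0.3] open -0.0001
R [[-0.925, 0.381, -0.0], [0.381, 0.925, 0.0], [0.0, 0.0, -1.0]]
units [ 0.09 -0.19  0.03]
```

View pics/i.png

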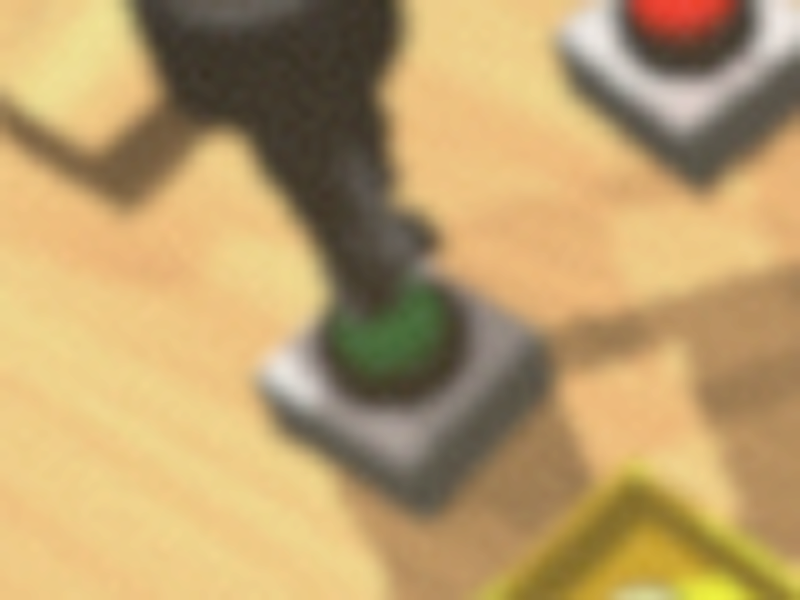

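There's still no contact, and the tip at (370,308) is now over the button face, whose centre is (388,325). The tips must therefore be a few mm higher than nominal, so I'll continue down in small steps.

>>> {"method": "play_rows", "body": {"targets": [[-1,0,0,0.05,0],[-1,0,0,0.05,0],[-1,0,0,0,0]]}}

```text
clock: 17.15
tcp_pos: [0.5984, -0.2827, 0.0725]
ee_rot: [-0.61, -3.081, -0.0]
force: [0.7, 0.2, -0.1]
opening: 0.0002
```

>>> {"method": "play_rows", "body": {"targets": [[-1,0,0,0.05,0],[-1,0,0,0.05,0],[-1,0,0,0,0]]}}

```text
clock: 17.45
tcp_pos: [0.5984, -0.2827, 0.0695]
ee_rot: [-0.61, -3.081, -0.0]
force: [0.0, 0.3, -0.1]
opening: 0.0002
```

>>> {"method": "play_rows", "body": {"targets": [[-1,0,0,0.05,0],[-1,0,0,0.05,0],[-1,0,0,0,0]]}}

```text
clock: 17.75
tcp_pos: [0.5984, -0.2827, 0.0665]
ee_rot: [-0.61, -3.081, -0.0]
force: [-0.3, 1.1, 0.1]
opening: 0.0002
```

>>> {"method": "play_rows", "body": {"targets": [[-1,0,0,0.05,0],[-1,0,0,0,0],[-1,0,0,0,0]]}}

```text
clock: 18.05
tcp_pos: [0.5985, -0.2828, 0.0653]
ee_rot: [-0.61, -3.082, -0.0]
force: [0.4, -0.3, 0.5]
opening: 0.0003
```

```bash
python3 d.py .594 -.287 .075
python3 - <<'E'
from h import *
im=env.camera("scene")[135:195,200:280]
im=cv2.convertScaleAbs(cv2.resize(im,(800,600),interpolation=cv2.INTER_CUBIC),alpha=1.6)
cv2.imwrite("pics/j.png",im[:,:,::-1])
E
```

```text
t 18.05 tcp [ 0.5985 -0.2828  0.0653] q [-0.61  0.78  1.45 -0.    0.9  -1.79] F [ 0.4 -0.3  0.5] open 0.0003
R [[-0.925, 0.381, -0.0], [0.381, 0.925, 0.0], [0.0, 0.0, -1.0]]
units [ 0.09 -0.19 -0.32]
```

View pics/j.png

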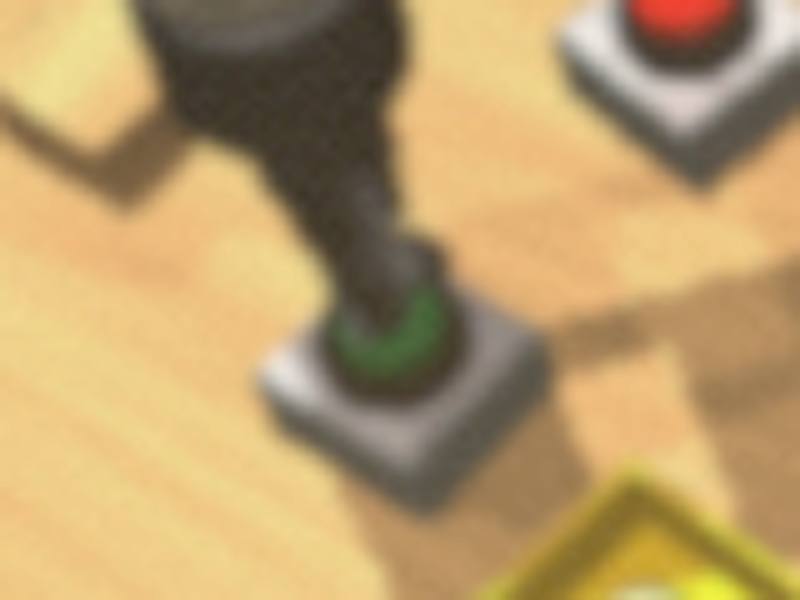

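The tip at (372,328) is in line with the button centre and still a few mm above it, so I'm continuing down.

>>> {"method": "play_rows", "body": {"targets": [[-1,0,0,0.05,0],[-1,0,0,0.05,0],[-1,0,0,0,0]]}}

```text
clock: 18.4
tcp_pos: [0.5984, -0.2827, 0.062]
ee_rot: [-0.61, -3.081, -0.0]
force: [0.3, -0.1, 0.7]
opening: 0.0004
```

>>> {"method": "play_rows", "body": {"targets": [[-1,0,0,0.05,0],[-1,0,0,0.05,0],[-1,0,0,0,0]]}}

```text
clock: 18.7
tcp_pos: [0.5986, -0.2829, 0.0594]
ee_rot: [0.61, 3.082, -0.0]
force: [0.4, 0.1, 2.5]
opening: 0.0002
```

The force has risen to 2.5 N, which means contact. I'll press on until it reaches the bottom stop.

>>> {"method": "play_rows", "body": {"targets": [[-1,0,0,0.07,0],[-1,0,0,0,0]]}}

```text
clock: 18.9
tcp_pos: [0.5987, -0.2829, 0.0573]
ee_rot: [0.61, 3.082, -0.0]
force: [-0.6, 0.5, 2.2]
opening: -0.0001
```

>>> {"method": "play_rows", "body": {"targets": [[-1,0,0,0.07,0],[-1,0,0,0,0]]}}

```text
clock: 19.1
tcp_pos: [0.5987, -0.2829, 0.0552]
ee_rot: [0.61, 3.081, -0.0]
force: [-0.7, 0.3, 3.9]
opening: 0.0001
```

>>> {"method": "play_rows", "body": {"targets": [[-1,0,0,0.05,0],[-1,0,0,0,0]]}}

```text
clock: 19.3
tcp_pos: [0.5987, -0.2829, 0.0541]
ee_rot: [0.61, 3.081, -0.0]
force: [-0.7, 0.3, 6.4]
opening: 0.0
```

Force now follows the spring curve, so I'll push slightly further to confirm the bottom stop.

>>> {"method": "play_rows", "body": {"targets": [[-1,0,0,0.05,0],[-1,0,0,0,0],[-1,0,0,0,0]]}}

```text
clock: 19.6
tcp_pos: [0.5987, -0.2829, 0.054]
ee_rot: [0.61, 3.081, -0.001]
force: [-3.0, 1.4, 12.0]
opening: -0.0
```

>>> {"method": "play_rows", "body": {"targets": [[-1,0,0,0.05,0],[-1,0,0,0,0],[-1,0,0,0,0]]}}

```text
clock: 19.9
tcp_pos: [0.5988, -0.2829, 0.0538]
ee_rot: [0.609, 3.081, -0.001]
force: [-5.2, 3.2, 19.7]
opening: 0.0003
```

The button has bottomed out: z has stopped at 0.054 m and the force has climbed to 20 N. Releasing.

>>> {"method": "play_rows", "body": {"targets": [[-1,0,0,-0.3,0],[-1,0,0,-0.4,0],[-1,0,0,-0.6,0],[-1,0,0,-0.8,0],[-1,0,0,-0.8,0]]}}

```text
clock: 20.4
tcp_pos: [0.5981, -0.2826, 0.1377]
ee_rot: [-0.61, -3.08, -0.001]
force: [-0.6, -0.0, -0.7]
opening: -0.0002
```

>>> {"method": "play_rows", "body": {"targets": [[-1,0,0,-0.8,0],[-1,0,0,-0.8,0],[-1,0,0,-0.8,0],[-1,0,0,-0.5,0],[-1,0,0,0,0]]}}

```text
clock: 20.9
tcp_pos: [0.5998, -0.2837, 0.2272]
ee_rot: [0.609, 3.077, -0.003]
force: [0.5, -0.2, 1.1]
opening: -0.0001
```

>>> {"method": "play_rows", "body": {"targets": [[-1,0,0,0,0],[-1,0,0,0,0],[-1,0,0,0,0],[-1,0,0,0,0],[-1,0,0,0,0]]}}

```text
clock: 21.4
tcp_pos: [0.5984, -0.2827, 0.2239]
ee_rot: [-0.61, -3.081, -0.001]
force: [0.6, 0.1, 0.9]
opening: -0.0002
```

```bash
python3 d.py .6 -.28 .23; python3 m.py | grep -E "scene"
python3 - <<'E'
from h import *
a=cv2.imread("pics/scene0.png")[110:310,170:480];b=env.camera("scene")[110:310,170:480,::-1]
cv2.imwrite("pics/k.png",cv2.resize(np.vstack([a,b]),None,fx=1.45,fy=1.45))
E
```

```text
t 21.4 tcp [ 0.5984 -0.2827  0.2239] q [-0.61  0.59  1.34  0.    1.21 -1.79] F [0.6 0.1 0.9] open -0.0002
R [[-0.925, 0.381, -0.001], [0.381, 0.925, 0.001], [0.001, 0.0, -1.0]]
units [-0.02  0.1  -0.2 ]
oval scene [316. 187.] ctr [ 0.5031 -0.0474] sides mm [0. 0. 0. 0.]
blue scene [359.4 263.9] ctr [0.6639 0.2031] sides mm [120.  98. 126.  95.]
yellow scene [266.3 205. ] ctr [ 0.6521 -0.1327] sides mm [145. 121. 152. 114.]
green scene [237.7 166.6] ctr [ 0.5958 -0.2875] sides mm [26. 28. 26. 28.]
red scene [267.5 134. ] ctr [ 0.4348 -0.2887] sides mm [27. 31. 27. 31.]
```

View pics/k.png

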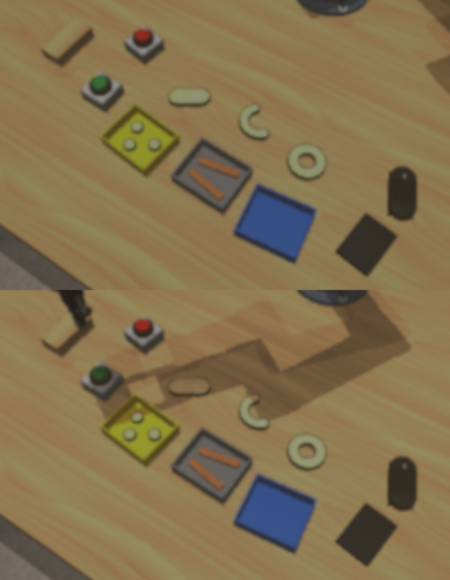

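The before and after views match: every piece, tray and bystander is in place, and the arm is clear above the green station.

```bash
python3 -c "
from h import env
print(env.close_job())"
```

```text
the job is handed in; nothing more can be done
None
```

I pointed at the oval and then the blue tray, pressed the green button fully down and released it. The arm then moved clear and I handed the job in; the clock read 21.4 s at my last check. No verdict was reported.

- **Oval:** I held for about 2.5 s with the grasp point about 67 mm above its top and about 3 mm off the measured centre.
- **Blue tray:** I held for about 2 s with the grasp point about 68 mm above the rim, within about 2 mm of the measured centre.
- **Green button:** I pressed until it stopped, with the force rising to about 20 N at TCP z 0.054 m. I then lifted to z 0.224 m, where the force was back to noise level.

**Last checks:** a before/after comparison in the scene camera showed no piece, tray, button station or bystander moved. Colour measurements of the blue and yellow trays and the red button changed by less than 1 mm.

**What disagreed or failed:**
- **Fingertip height:** contact came about 20 mm lower than the stated fingertip length implies, so I pressed by feel. If the grasp point is also that much higher than stated, both holds were still inside their height limits.
- **Camera agreement:** the two cameras differed by 5–10 mm on positions. I pressed at a point between the two button estimates and slightly beyond the scene one.
- **Oval mask:** it never worked in the scene view, so I checked the oval there by eye.
- **Green button mask:** it came out smaller at the end, probably because of the arm's shadow. The button being back up rests on how it looks in the image and the force dropping away.

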